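# Close and pin the swing plate of a drill jig

## Task

The hub is loaded in the drill jig. Pull the jig's locking pin up by its knob until the fork is clear, swing the drill plate shut over the hub until the hole in its end lines up with the pin, and push the pin fully home so that the plate is locked. Leave the hub in its nest, and the finished hubs and the caliper beside the jig where they lie.

Things in the scene. Friction and masses are not known exactly. Their poses are not given: they have to be found in the camera images.
- jig: Fixed steel drill jig, 150 x 310 x 18 mm dark base; origin under it at table height, z up, y from the plate's pivot pillar (y = -105 mm) to the lock pin (y = +105 mm). The hub's nest is at y = -20 mm. At the pin stands a 44 mm wide fork: level slot 72 to 88 mm above the table, open to -x, +x and -y; its upper ear, 40 mm wide, topping out at 104 mm, carries the lock pin.
- plate (a joint): Swing of the drill plate about its vertical pivot, rad: 0 = closed, its hole under the lock pin; positive = open to the jig's -x side (anticlockwise from above). Starts 0.45 to 0.95, range -0.4 to 1.3, no stop or detent at 0. Stiff (about 2 N at the handle), stays where it is left. The pin's tapered nose pulls the plate into line if the hole is within about 3 mm (0.014 rad).
- lockpin (a joint): Height of the lock pin above home, m: 0 = fully home, 0.042 = top of travel. Starts 0 to 0.006, barring the fork's slot: it must be up at least 0.036 for the plate to pass under its nose. A rubber ring holds it wherever it is left; sliding it takes 4 to 7 N either way. It cannot come out.
- pivot (a point): Point on the plate's vertical pivot axis, fixed to the jig, 86 mm above the table (level with the plate's top).
- fork_hole (a point): Point on the lock pin's vertical axis, fixed to the jig, on top of the fork's upper ear, 104 mm above the table. 210 mm from the pivot.
- plate_hole (a point): Centre of the 17.5 mm lock hole in the plate's tongue, on its top face (86 mm above the table), 210 mm from the pivot. The aluminium plate is 12 mm thick: a 98 mm ring with four drill bushes centred 85 mm from the pivot, then a 40 mm wide tongue to 226 mm from the pivot. Closed, the tongue's sides are flush with the sides of the fork's upper ear.
- handle (a point): The plate's upright black handle: a round grip 22 mm across standing on the tongue 155 mm from the pivot, 94 to 146 mm above the table. The point is on its axis, 119 mm above the table. Pushed sideways, it swings the plate.
- pin_knob (a point): Black mushroom knob on top of the lock pin, 34 mm across; the point is on its axis, in the middle of its 12 mm tall widest part (128 mm above the table when home, 170 mm when raised). Its flat top is 11 mm above the point, the narrow neck begins 12 mm below it and the fork's ear lies 24 mm below it when home. The steel pin is 16 mm thick.
- hub_mid (a point): Turned aluminium hub sitting loose in the nest, boss down: 88 mm flange on top, 48 mm tall, its top 66 mm above the table. The point is at its centre, half-way up. The plate passes 4 mm or more above it.
- hub_done1: A finished hub, 88 mm flange down, 48 mm tall, standing on the table beside the jig; origin under its centre. Leave alone.
- hub_done2: A second finished hub like it. Leave alone.
- caliper: Digital caliper 220 mm long lying flat on the table near the jig, 14 mm tall; origin under its middle, x along its beam. Leave alone.

How it is judged (in metres and radians):
At the end, for the whole second after the job is handed in: The lock pin is fully home (within 3 mm) with the plate closed (within 0.012 rad, its hole within 3 mm of the pin's axis) and at rest, and the hub still in its nest (within 10 mm of where it was) (value of joint lockpin below 0.003 m and value of joint plate between -0.012 and 0.012 rad and horizontal distance between plate_hole and fork_hole below 0.003 m and not (velocity of joint plate above 0.05 rad/s) and not (velocity of joint plate below -0.05 rad/s) and distance of hub_mid from where it was at the start of the episode below 0.01 m); the robot touches nothing.
It fails at once if the hub is knocked out of its nest (20 mm) (distance of hub_mid from where it was at the start of the episode above 0.02 m).
It fails at once if a finished hub or the caliper is displaced by more than 40 mm (distance of any of hub_done1, hub_done2, caliper from where it was at the start of the episode above 0.04 m).
It also fails if it takes over 67 s, if anything falls off the work surface, if the arm or the gripper's body presses on something with over 40 N, if the wrist force passes 120 N, or if a joint passes its speed limit or range.

## Robot

A 6-joint arm with a two-finger parallel gripper is mounted at the origin on the work surface. World frame = base frame: x ahead of the robot, y to its left, z up, the work surface at z = 0. Lengths are in m, angles in degrees, forces in N, time in s.
With the tool pointing down it reaches from about 0.375 to 0.9 m from the base axis. Payload 3.1 kg.
Tool frame: the origin (TCP) lies on the centre line of the jaws, within the pads' length; the fingertips stand 25 mm ahead of it and the grasp point (between the pads) lies 6 mm ahead of it; y points along the fingers, x is the direction in which the jaws open and shut, and the axes are right-handed (so a half turn about y gives the same grasp; the last joint's range is limited). The gripper opens to 87 mm and grips with 3 to 60 N. Pads are 19 mm wide; open, the fingers measure 117 mm over their backs; the gripper's body (75 mm by 190 mm) begins 51 mm behind the grasp point.
Start: joints at [-77.378, 30.224, 82.088, -0, 67.689, -10.227], TCP at [0.243, -0.576, 0.209] pointing down, gripper open.
Joint ranges: [-176.69, 176.69], [-43.24, 126.21], [12.49, 139.97], [-82, 262], [0, 151.66], [-163.58, 163.58]. Speed limits (degrees/s): [159.86, 159.86, 180, 180, 180, 180].

## Interface

Orientations are given as a 3x3 rotation matrix whose columns are the frame's x, y, z axes.
In Python, from rig import * gives the robot as it stands.
- The arm moves only by the tool play_rows, never from a script. Its argument "commands" is a list of rows, each a list of 2 entries, a list of its own where there are three numbers: the shift along the world's x, y, z in m, then the turn, a rotation vector about the world's x, y, z in rad. A call has 1 to 10 rows; each row is the pose to reach, as a shift and turn from the pose commanded when the call began; what a row does not reach only later rows make up. A row lasts 1/8 s, in which the tool goes at most 62.5 mm and 10.7 degrees, less where a joint would pass 70% of its speed; a pose out of reach is approached as far as the arm can. A call with a gripper value outside its range is refused whole. "gripper" is the finger opening in m, from 0 to 0.087, set as the call begins (left out, the last holds). The fingers move at their own pace and stop on an object; the grip force is fixed at half the most. Time passes only in rows, so rows that repeat a pose let the fingers close. It gives the time, the measured TCP pose, the force and the opening at its end, in the units of the state.
- read_state(): the state, without advancing time (a new reading comes with each control period).
- capture(name): name is "side" or "top"; returns a dict with "frame" (420x560x3 uint8, red, green, blue), "depth" (420x560 float32, m along the optical axis (not along the pixel's ray), 0 where there is no reading), "mtx" (3x3 intrinsics, pixels), "dist_coeffs" ([k1, k2, p1, p2, k3] as OpenCV has them; the pictures are not rectified), "cam_to_world" (4x4, takes a point from camera to world coordinates). Camera axes: x right, y down, z forward; pixel columns grow to the right and rows downward; lengths in m; the calibration is good to about 2 mm. A picture is of the moment at which its call begins.
- hand_in(): hands the job in, once; it reports no verdict.
The state is a dict: "time_s": time; "joint_positions": joint angles; "qvel": joint speeds; "tau": joint torques, N m; "position": TCP position; "tcp_rot": TCP orientation; "force": force on the tool from outside, world axes, zero at the start; "moment": the same for the moment, N m; "opening": opening from 0.0 (shut) to 1.0 (fully open).
Only numpy, scipy, OpenCV 4.12 (cv2) and the standard library are available. Lean on these libraries where they do the work, as an engineer would, in place of code of your own. Each camera call takes 0.05 s, during which the arm holds its last target. There are 200 camera calls.

## Working session

There is one attempt and no reset: what is moved stays moved. The work goes in short steps, Python scripts to look and compute and a tool call to move; the robot and the scene stay as the last step left them, time stands still between calls to the robot, and variables do not carry over. Pictures are saved under pics/ and viewed, about 8 in all and at most 12, crops included, and the job is handed in when it is done.

Besides the shell and the picture viewer there is one more tool, called after ">>>" as name([rows], argument=value, ...), one row to a line, values as JSON. play_rows: Moves the arm, as the interface text tells. Its arguments: {"type":"object","properties":{"commands":{"type":"array"},"gripper":{"type":"number"}},"required":["commands"]}

```bash
mkdir -p pics; ls; cat > h.py <<'E'
from rig import *
import numpy as np, cv2
def snap(n,f):
    c=capture(n); cv2.imwrite(f'pics/{f}.png',cv2.cvtColor(c['frame'],cv2.COLOR_RGB2BGR)); np.savez(f'{f}.npz',**c); return c
def ray(c,uv):
    p=cv2.undistortPoints(np.array([[uv]],float),c['mtx'],c['dist_coeffs'])[0,0]
    T=c['cam_to_world']; return T[:3,3],T[:3,:3]@np.array([p[0],p[1],1])
def onz(c,uv,z):
    o,d=ray(c,uv); return o+d*(z-o[2])/d[2]
def dep(c,uv):
    o,d=ray(c,uv); return o+d*float(c['depth'][int(round(uv[1])),int(round(uv[0]))])
def world(c):
    h,w=c['depth'].shape
    g=np.stack(np.meshgrid(np.arange(w),np.arange(h)),-1).reshape(-1,1,2).astype(float)
    p=cv2.undistortPoints(g,c['mtx'],c['dist_coeffs']).reshape(-1,2)
    P=np.c_[p,np.ones(len(p))]*c['depth'].reshape(-1,1); T=c['cam_to_world']
    return (P@T[:3,:3].T+T[:3,3]).reshape(h,w,3)
E
python3 - <<'E'
from h import *
for n in('top','side'):
    c=snap(n,n+'0'); print(n,c['cam_to_world'].round(3).tolist(),c['mtx'][0,0])
a=[cv2.imread(f'pics/{n}0.png') for n in('top','side')]
s=read_state();print(s['time_s'],s['position'],np.array(s['tcp_rot']).round(3).tolist(),s['force'])
E
```

```text
pics
top [[-0.027, -0.994, 0.108, 0.563], [-1.0, 0.028, 0.007, 0.006], [-0.01, -0.108, -0.994, 0.848], [0.0, 0.0, 0.0, 1.0]] 491.4824848347802
side [[0.915, -0.215, 0.341, 0.383], [-0.403, -0.523, 0.751, -0.546], [0.017, -0.825, -0.565, 0.538], [0.0, 0.0, 0.0, 1.0]] 493.2993332419991
0.1 [ 0.2425594  -0.57528005  0.20816234] [[0.388, -0.0, 0.922], [-0.922, 0.002, 0.388], [-0.002, -1.0, 0.0]] [0.75794675 0.18707306 0.36502543]
```

View pics/top0.png

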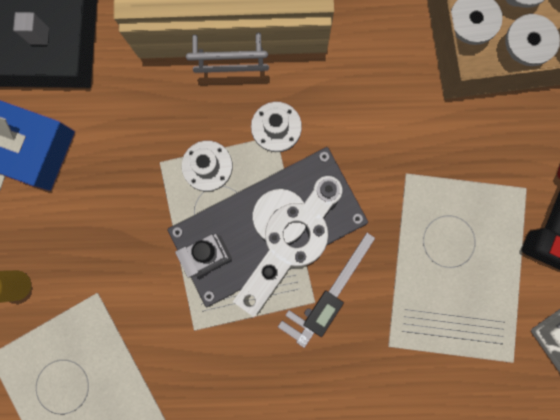

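View pics/side0.png

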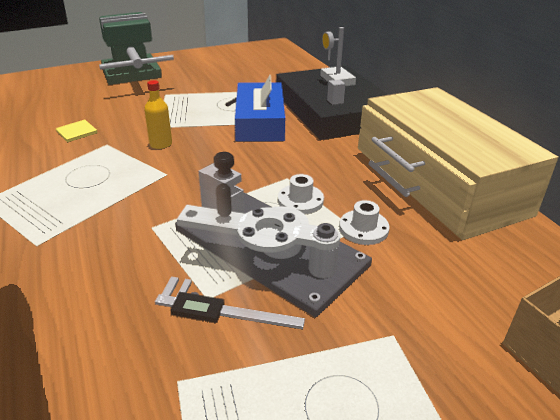

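The top view shows the pivot at about (328,188), the knob at (203,251), the handle at (269,271) and the plate hole at (250,300), with the caliper at lower right around (330,300). The side view shows the same layout from the right.

```bash
python3 - <<'E'
from h import *
c=dict(np.load('top0.npz')); W=world(c)
z=W[...,2];g=c['frame'].astype(int)
dark=g.max(2)<60
def blob(lo,hi,box):
    m=np.zeros(z.shape,bool);x0,x1,y0,y1=box;m[y0:y1,x0:x1]=1
    m&=(z>lo)&(z<hi); v,u=np.nonzero(m); 
    P=W[m]; (cx,cy),r=cv2.minEnclosingCircle(P[:,:2].astype(np.float32).reshape(-1,1,2))
    return len(P),P.mean(0).round(4),np.array([cx,cy,r]).round(4),(u.mean().round(1),v.mean().round(1)),z[m].max().round(3)
print('knob',blob(.125,.16,(180,225,225,275)))
print('handle',blob(.12,.16,(250,290,250,290)))
print('pivot',blob(.08,.13,(305,350,170,212)))
print('hole',dep(c,(245,290)),onz(c,(250,300),.086))
print('ear',blob(.095,.112,(175,235,220,285)))
# base corners
for uv in[(203,251),(269,271),(328,188),(203,225),(296,235)]: print(uv,dep(c,uv).round(4))
m=(z>.01)&(z<.026)&dark; m[:140]=0;m[320:]=0;m[:,:160]=0;m[:,380:]=0
r=cv2.minAreaRect(W[m][:,:2].astype(np.float32).reshape(-1,1,2));print('base',r)
cv2.imwrite('pics/crop.png',cv2.resize(cv2.cvtColor(c['frame'][140:330,160:380],cv2.COLOR_RGB2BGR),None,fx=3,fy=3,interpolation=cv2.INTER_CUBIC))
E
```

```text
knob (441, array([0.583 , 0.1324, 0.1387]), array([0.5832, 0.1336, 0.0169]), (np.float64(202.6), np.float64(250.9)), np.float64(0.144))
handle (181, array([0.5515, 0.0376, 0.1439]), array([0.5514, 0.0379, 0.0109]), (np.float64(268.7), np.float64(271.2)), np.float64(0.149))
pivot (925, array([ 0.6666, -0.0481,  0.0895]), array([ 0.6657, -0.0452,  0.0356]), (np.float64(323.6), np.float64(194.5)), np.float64(0.102))
hole [0.52296355 0.07702735 0.08779623] [0.50753585 0.06982061 0.086     ]
ear (713, array([0.5744, 0.1468, 0.1041]), array([0.5784, 0.1438, 0.0368]), (np.float64(197.2), np.float64(257.4)), np.float64(0.108))
(203, 251) [0.5828 0.1318 0.1386]
(269, 271) [0.5518 0.0371 0.1449]
(328, 188) [ 0.6757 -0.0549  0.0962]
(203, 225) [0.6303 0.1532 0.0155]
(296, 235) [ 0.606  -0.0037  0.0687]
base ((0.6180725693702698, 0.06721101701259613), (0.25225621461868286, 0.24596525728702545), 75.31866455078125)
```

View pics/crop.png

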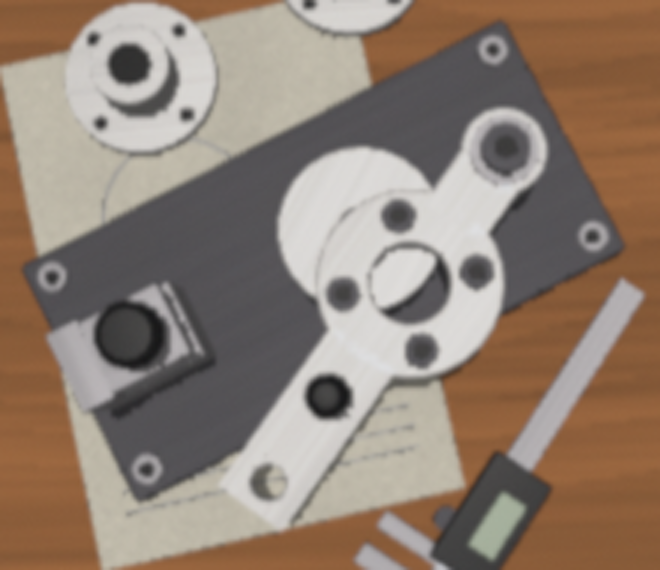

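Checks against the given sizes: pivot (0.6755, -0.0555), knob (0.583, 0.1335) and handle (0.5515, 0.038). Pivot to knob comes out at 210 mm and pivot to handle at 155 mm, both as specified. The jig's y axis is at 116.1° and the plate is open about 0.47 rad. The knob top is at 0.139, so the pin is home. I'll move above the knob with the jaws along the jig's x axis.

>>> play_rows([
  [[0.034,0.071,0.027],[0,0,0.163]],
  [[0.068,0.142,0.027],[0,0,0.326]],
  [[0.102,0.213,0.027],[0,0,0.488]],
  [[0.136,0.284,0.027],[0,0,0.651]],
  [[0.17,0.355,0.027],[0,0,0.814]],
  [[0.204,0.425,0.027],[0,0,0.977]],
  [[0.238,0.496,0.027],[0,0,1.14]],
  [[0.272,0.567,0.027],[0,0,1.302]],
  [[0.306,0.638,0.027],[0,0,1.465]],
  [[0.34,0.709,0.027],[0,0,1.628]],
], gripper=0.087)

```text
time_s: 1.35
position: [0.512, -0.0136, 0.2358]
tcp_rot: [[0.895, -0.0, -0.445], [0.445, -0.0, 0.895], [-0.0, -1.0, -0.0]]
force: [0.5, -0.0, -0.8]
opening: 0.998
```

>>> play_rows([
  [[0.024,0.049,0],[0,0,0]],
  [[0.047,0.098,0],[0,0,0]],
  [[0.071,0.147,0],[0,0,0]],
  [[0.071,0.147,0],[0,0,0]],
])

```text
time_s: 1.85
position: [0.5833, 0.1348, 0.2354]
tcp_rot: [[0.896, 0.0, -0.445], [0.445, 0.001, 0.896], [0.001, -1.0, 0.001]]
force: [0.0, -0.8, -0.6]
opening: 0.998
```

>>> play_rows([
  [[0,-0.001,-0.03],[0,0,0]],
  [[0,-0.001,-0.06],[0,0,0]],
  [[0,-0.001,-0.085],[0,0,0]],
  [[0,-0.001,-0.1],[0,0,0]],
  [[0,-0.001,-0.1],[0,0,0]],
])

```text
time_s: 2.48
position: [0.5814, 0.1298, 0.1349]
tcp_rot: [[0.898, -0.003, -0.44], [0.44, -0.0, 0.898], [-0.003, -1.0, 0.001]]
force: [0.1, 0.4, 0.7]
opening: 0.998
```

>>> play_rows([
  [[0,0,0],[0,0,0]],
  [[0,0,0],[0,0,0]],
  [[0,0,0],[0,0,0]],
  [[0,0,0],[0,0,0]],
  [[0,0,0],[0,0,0]],
  [[0,0,0],[0,0,0]],
], gripper=0.02)

```text
time_s: 3.22
position: [0.5825, 0.1305, 0.136]
tcp_rot: [[0.898, 0.0, -0.44], [0.44, -0.0, 0.898], [0.0, -1.0, -0.0]]
force: [1.0, -0.7, 0.6]
opening: 0.401
```

>>> play_rows([
  [[0,0,0.007],[0,0,0]],
  [[0,0,0.014],[0,0,0]],
  [[0,0,0.021],[0,0,0]],
  [[0,0,0.028],[0,0,0]],
  [[0,0,0.035],[0,0,0]],
  [[0,0,0.041],[0,0,0]],
  [[0,0,0.041],[0,0,0]],
  [[0,0,0.041],[0,0,0]],
])

```text
time_s: 4.22
position: [0.5823, 0.1304, 0.1768]
tcp_rot: [[0.898, -0.0, -0.44], [0.44, 0.0, 0.898], [-0.0, -1.0, 0.0]]
force: [0.6, 0.6, -0.2]
opening: 0.228
```

```bash
python3 - <<'E'
from h import *
c=snap('side','side1'); s=read_state();print(s['time_s'],s['position'],s['force'],s['opening'])
cv2.imwrite('pics/s1.png',cv2.resize(cv2.cvtColor(c['frame'][90:310,120:400],cv2.COLOR_RGB2BGR),None,fx=2.5,fy=2.5))
E
```

```text
4.275 [0.58220293 0.13040444 0.17668833] [ 0.45391083 -0.47365562 -0.06999788] 0.22936661383220955
```

View pics/s1.png

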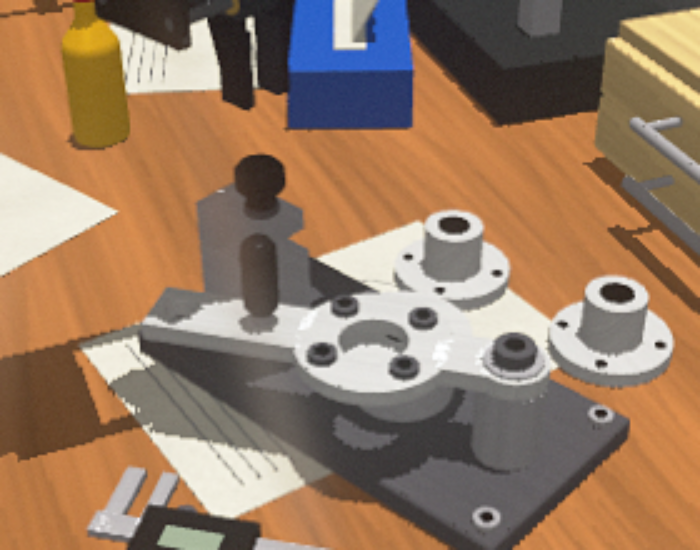

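The picture shows the knob at crop (260,175), still down, and the fingers above and behind it, not on it. The opening of 0.229 means the jaws closed fully to the commanded 20 mm, so the lift slipped or missed. I'll compare the TCP reading with both cameras.

```bash
python3 - <<'E'
from h import *
s=read_state(); R=np.array(s['tcp_rot']);p=np.array(s['position'])
c=dict(np.load('side1.npz'))
t=snap('top','top1')
def proj(c,P):
    T=np.linalg.inv(c['cam_to_world']); r=cv2.Rodrigues(T[:3,:3])[0]
    return cv2.projectPoints(np.array(P,float).reshape(-1,1,3),r,T[:3,3],c['mtx'],c['dist_coeffs'])[0].reshape(-1,2).round(1).tolist()
tips=[p+.025*R[:,1]+k*.01*R[:,0] for k in(-1,1)]
print('proj tips side',proj(c,tips),'knob',proj(c,[.583,.1335,.139]),'handle',proj(c,[.5515,.038,.146]),'pivot',proj(c,[.6755,-.0555,.096]))
print('depth knob side',dep(c,(224,160)),'finger',dep(c,(214,125)),dep(c,(231,120)))
print('top proj tcp',proj(t,[p]),proj(t,tips))
cv2.imwrite('pics/t1.png',cv2.resize(cv2.cvtColor(np.hstack([t['frame'][140:330,120:380],c['frame'][60:250,120:380]]),cv2.COLOR_RGB2BGR),None,fx=1.5,fy=1.5))
E
```

```text
proj tips side [[218.4, 152.2], [227.3, 147.8]] knob [[223.2, 155.9]] handle [[222.7, 185.7]] pivot [[325.9, 229.2]]
depth knob side [0.58018089 0.12054991 0.13873939] finger [0.56768663 0.12160073 0.20284033] [0.59653776 0.12545701 0.20437913]
top proj tcp [[199.1, 250.8]] [[205.6, 257.5], [199.2, 244.9]]
```

View pics/t1.png

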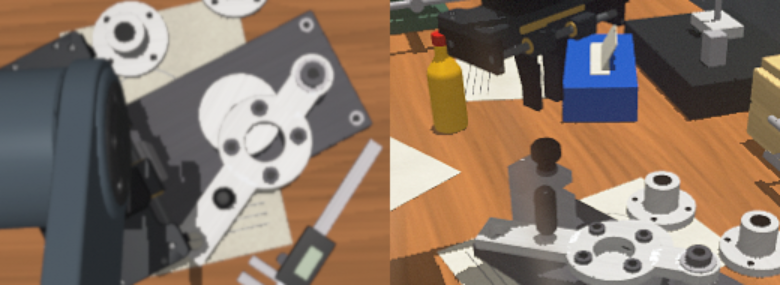

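The fingers hang higher in the side view than the TCP reading implies. The tips show at about z 0.19 where 0.152 was expected, so the jaws closed above the knob. I'll measure the tips.

```bash
python3 - <<'E'
from h import *
c=dict(np.load('side1.npz')); W=world(c)
m=(np.hypot(W[...,0]-.582,W[...,1]-.130)<.06)&(W[...,2]>.145)&(W[...,2]<.3)
P=W[m]; print(len(P))
for z0 in np.arange(.145,.26,.005):
    q=P[(P[:,2]>=z0)&(P[:,2]<z0+.005)]
    if len(q): print(z0.round(3),len(q),q.min(0).round(3),q.max(0).round(3))
s=read_state();print(s['joint_positions'],s['position'],s['time_s'])
E
```

```text
2392
0.19 56 [0.562 0.112 0.191] [0.605 0.143 0.195]
0.195 72 [0.562 0.112 0.195] [0.603 0.144 0.2  ]
0.2 74 [0.562 0.112 0.2  ] [0.603 0.142 0.205]
0.205 70 [0.561 0.11  0.205] [0.602 0.142 0.21 ]
0.21 76 [0.561 0.111 0.21 ] [0.605 0.143 0.215]
0.215 79 [0.56  0.11  0.215] [0.605 0.144 0.22 ]
0.22 83 [0.56  0.111 0.22 ] [0.608 0.144 0.225]
0.225 81 [0.558 0.109 0.225] [0.607 0.145 0.23 ]
0.23 88 [0.558 0.109 0.23 ] [0.61  0.144 0.235]
0.235 98 [0.556 0.109 0.235] [0.61  0.142 0.24 ]
0.24 91 [0.556 0.108 0.24 ] [0.609 0.142 0.245]
0.245 69 [0.555 0.108 0.245] [0.61  0.134 0.25 ]
0.25 48 [0.558 0.107 0.25 ] [0.613 0.135 0.255]
0.255 34 [0.543 0.1   0.256] [0.615 0.132 0.26 ]
0.26 15 [0.542 0.1   0.26 ] [0.609 0.127 0.265]
[ 1.90395060e+00  3.02351916e+01  8.81501532e+01 -2.03608264e-03
  6.16609421e+01 -2.42236194e+01] [0.58218191 0.13040448 0.17665428] 4.325
```

The fingertips are really at z ≈ 0.191 while the reported TCP is at 0.177. Everything on the tool sits about 38 mm higher than the state says, and x and y agree. I'll trust the cameras for z. Next I open the jaws and lower by part of the amount, then check.

>>> play_rows([
  [[0,0,0],[0,0,0]],
  [[0,0,0],[0,0,0]],
  [[0,0,0],[0,0,0]],
  [[0,0,0],[0,0,0]],
  [[0,0.003,0],[0,0,0]],
  [[0,0.003,0],[0,0,0]],
  [[0,0.003,-0.02],[0,0,0]],
  [[0,0.003,-0.04],[0,0,0]],
  [[0,0.003,-0.055],[0,0,0]],
  [[0,0.003,-0.055],[0,0,0]],
], gripper=0.075)

```text
time_s: 5.58
position: [0.5815, 0.1334, 0.1208]
tcp_rot: [[0.898, -0.003, -0.44], [0.44, -0.0, 0.898], [-0.003, -1.0, 0.001]]
force: [0.7, -0.8, 0.3]
opening: 0.865
```

```bash
cat > tip.py <<'E'
from h import *
import sys
s=read_state();p=np.array(s['position']);print(s['time_s'],p.round(4),s['force'].round(1),s['opening'])
c=snap('side',sys.argv[1]); W=world(c)
R=np.array(s['tcp_rot']);d=(W-p); a=d@R[:,0]; b=d@R[:,2]
z0=float(sys.argv[2])
m=(abs(a)<.07)&(abs(b)<.015)&(W[...,2]>z0)&(W[...,2]<p[2]+.08)
for lo,hi in((-.07,-.02),(.02,.07)):
    k=m&(a>lo)&(a<hi); print(k.sum(), 'zmin',np.sort(W[k][:,2])[:8].round(4),'a',np.percentile(a[k],[2,98]).round(4),'b',np.percentile(b[k],[2,98]).round(4))
E
python3 tip.py side2 0.108
```

```text
5.575 [0.5815 0.1334 0.1208] [ 0.7 -0.8  0.3] 0.86507435632342
380 zmin [0.1333 0.1349 0.1354 0.1355 0.1359 0.1361 0.1362 0.1366] a [-0.0533 -0.0372] b [-0.0134  0.0092]
468 zmin [0.1344 0.1345 0.1348 0.1352 0.1354 0.136  0.1364 0.1364] a [0.0359 0.0514] b [-0.012   0.0093]
```

Tip = reported z + 0.014, so the offset is constant. I need 24 mm more to put the tips at 0.110.

>>> play_rows([
  [[0,0,-0.012],[0,0,0]],
  [[0,0,-0.024],[0,0,0]],
  [[0,0,-0.024],[0,0,0]],
])

```text
time_s: 6.0
position: [0.5815, 0.1333, 0.0967]
tcp_rot: [[0.898, -0.003, -0.44], [0.44, -0.0, 0.898], [-0.002, -1.0, 0.001]]
force: [0.4, -0.2, 0.6]
opening: 0.862
```

>>> play_rows([
  [[0,0,0],[0,0,0]],
  [[0,0,0],[0,0,0]],
  [[0,0,0],[0,0,0]],
  [[0,0,0],[0,0,0]],
  [[0,0,0],[0,0,0]],
  [[0,0,0],[0,0,0]],
  [[0,0,0],[0,0,0]],
  [[0,0,0],[0,0,0]],
], gripper=0.02)

```text
time_s: 7.0
position: [0.5832, 0.1337, 0.0982]
tcp_rot: [[0.898, 0.001, -0.44], [0.44, 0.0, 0.898], [0.002, -1.0, -0.0]]
force: [2.5, 2.4, -0.8]
opening: 0.375
```

The jaws have stopped on the knob (33 mm). Lifting.

>>> play_rows([
  [[0,0,0.007],[0,0,0]],
  [[0,0,0.014],[0,0,0]],
  [[0,0,0.021],[0,0,0]],
  [[0,0,0.028],[0,0,0]],
  [[0,0,0.035],[0,0,0]],
  [[0,0,0.041],[0,0,0]],
  [[0,0,0.042],[0,0,0]],
  [[0,0,0.042],[0,0,0]],
])

```text
time_s: 8.0
position: [0.5831, 0.1337, 0.1392]
tcp_rot: [[0.898, 0.001, -0.44], [0.44, 0.001, 0.898], [0.001, -1.0, 0.0]]
force: [5.6, 3.2, -6.3]
opening: 0.373
```

```bash
python3 - <<'E'
from h import *
c=snap('side','side3'); s=read_state();print(s['time_s'],s['position'],s['force'],s['opening'])
cv2.imwrite('pics/s3.png',cv2.resize(cv2.cvtColor(c['frame'][60:280,120:400],cv2.COLOR_RGB2BGR),None,fx=2.5,fy=2.5))
E
```

```text
8.05 [0.58308527 0.13366818 0.13918784] [ 4.5591793   2.3002683  -6.97097453] 0.3705986873466044
```

View pics/s3.png

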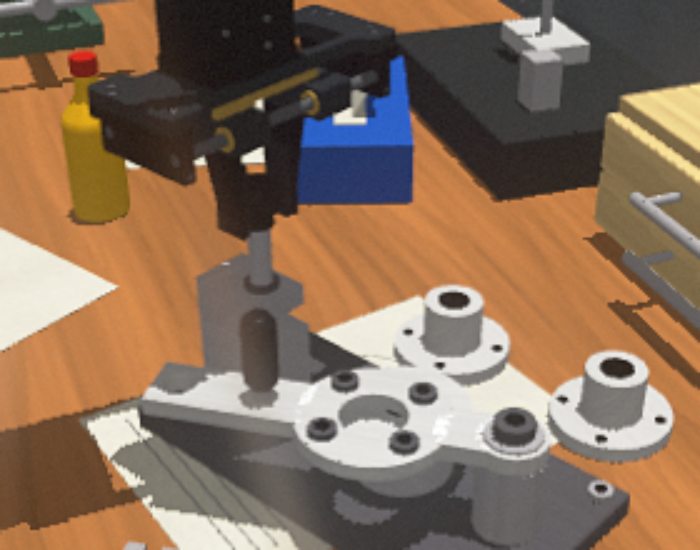

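The pin is up, with the steel shank showing between the knob and the ear at crop (260,260). Releasing, rising and going over the handle with the jaws along its swing.

>>> play_rows([
  [[0,0,0],[0,0,0]],
  [[0,0,0],[0,0,0]],
  [[0,0,0],[0,0,0]],
  [[0,0,0],[0,0,0]],
  [[0,0,0.025],[0,0,0]],
  [[0,0,0.05],[0,0,0]],
  [[-0.008,-0.024,0.05],[0,0,0.12]],
  [[-0.016,-0.048,0.05],[0,0,0.24]],
  [[-0.024,-0.072,0.05],[0,0,0.36]],
  [[-0.032,-0.096,0.05],[0,0,0.47]],
], gripper=0.07)

```text
time_s: 9.3
position: [0.55, 0.0367, 0.1902]
tcp_rot: [[0.598, -0.0, -0.802], [0.802, -0.0, 0.598], [-0.0, -1.0, -0.0]]
force: [0.3, 0.6, 0.1]
opening: 0.8
```

>>> play_rows([
  [[0,0,0],[0,0,0]],
  [[0,0,0],[0,0,0]],
])

```text
time_s: 9.55
position: [0.5507, 0.0378, 0.1902]
tcp_rot: [[0.602, 0.0, -0.798], [0.798, 0.0, 0.602], [0.001, -1.0, -0.0]]
force: [-0.3, -0.2, 0.0]
opening: 0.8
```

```bash
python3 tip.py side4 0.155; python3 - <<'E'
from h import *
c=dict(np.load('side4.npz'));W=world(c)
m=(np.hypot(W[...,0]-.583,W[...,1]-.133)<.03)&(W[...,2]<.187)&(W[...,2]>.145)
print('knob top z',m.sum(),np.percentile(W[m][:,2],[50,99]))
E
```

```text
9.55 [0.5507 0.0378 0.1902] [-0.3 -0.2  0. ] 0.7995831818544242
547 zmin [0.2037 0.2038 0.2044 0.2045 0.2045 0.2051 0.2051 0.2051] a [-0.0502 -0.0404] b [-0.0122  0.0095]
270 zmin [0.2038 0.204  0.2041 0.2045 0.2046 0.2047 0.2048 0.2049] a [0.0334 0.0446] b [-0.0123  0.0055]
knob top z 194 [0.16614767 0.18113781]
```

The knob top is at 0.181, so the pin is up about 41–42 mm. Tips go down to 0.119, then grip the handle.

>>> play_rows([
  [[0,0,-0.03],[0,0,0]],
  [[0,0,-0.055],[0,0,0]],
  [[0,0,-0.075],[0,0,0]],
  [[0,0,-0.085],[0,0,0]],
  [[0,0,-0.085],[0,0,0]],
])

```text
time_s: 10.22
position: [0.5503, 0.038, 0.1045]
tcp_rot: [[0.601, -0.001, -0.8], [0.8, 0.0, 0.601], [-0.001, -1.0, 0.001]]
force: [-0.0, 0.5, 0.2]
opening: 0.806
```

>>> play_rows([
  [[0,0,0],[0,0,0]],
  [[0,0,0],[0,0,0]],
  [[0,0,0],[0,0,0]],
  [[0,0,0],[0,0,0]],
  [[0,0,0],[0,0,0]],
  [[0,0,0],[0,0,0]],
  [[0,0,0],[0,0,0]],
  [[0,0,0],[0,0,0]],
], gripper=0.012)

```text
time_s: 11.22
position: [0.5506, 0.0376, 0.1051]
tcp_rot: [[0.601, 0.0, -0.799], [0.799, 0.0, 0.601], [0.0, -1.0, -0.0]]
force: [0.1, 1.8, 1.6]
opening: 0.241
```

>>> play_rows([
  [[0.0057,0.0073,0],[0,0,-0.06]],
  [[0.0119,0.0142,0],[0,0,-0.119]],
  [[0.0185,0.0207,0],[0,0,-0.179]],
  [[0.0254,0.0268,0],[0,0,-0.238]],
  [[0.0328,0.0325,0],[0,0,-0.298]],
  [[0.0404,0.0378,0],[0,0,-0.357]],
  [[0.0483,0.0426,0],[0,0,-0.417]],
  [[0.0565,0.0469,0],[0,0,-0.476]],
  [[0.0565,0.0469,0],[0,0,-0.476]],
  [[0.0565,0.0469,0],[0,0,-0.476]],
])

```text
time_s: 12.48
position: [0.6071, 0.0845, 0.1051]
tcp_rot: [[0.9, 0.001, -0.435], [0.435, 0.0, 0.9], [0.001, -1.0, 0.0]]
force: [1.1, 1.5, 1.1]
opening: 0.241
```

>>> play_rows([
  [[0,0,0],[0,0,0]],
  [[0,0,0],[0,0,0]],
  [[0,0,0],[0,0,0]],
])

```text
time_s: 12.85
position: [0.6069, 0.0844, 0.1051]
tcp_rot: [[0.9, 0.0, -0.435], [0.435, 0.0, 0.9], [0.0, -1.0, 0.0]]
force: [1.1, 2.3, 1.4]
opening: 0.236
```

>>> play_rows([
  [[0,0,0],[0,0,0]],
  [[0,0,0],[0,0,0]],
  [[0,0,0],[0,0,0]],
  [[0,0,0],[0,0,0]],
  [[0,0,0.03],[0,0,0]],
  [[0,0,0.06],[0,0,0]],
  [[0,0,0.09],[0,0,0]],
  [[-0.02,-0.05,0.11],[0,0,0]],
  [[-0.04,-0.105,0.12],[0,0,0]],
  [[-0.06,-0.16,0.12],[0,0,0]],
], gripper=0.06)

```text
time_s: 14.1
position: [0.547, -0.0772, 0.2263]
tcp_rot: [[0.9, 0.003, -0.436], [0.436, -0.001, 0.9], [0.002, -1.0, -0.002]]
force: [0.6, -0.8, -0.3]
opening: 0.69
```

>>> play_rows([
  [[-0.02,-0.055,0],[0,0,0]],
  [[-0.04,-0.11,0],[0,0,0]],
  [[-0.06,-0.17,0],[0,0,0]],
  [[-0.06,-0.17,0],[0,0,0]],
])

```text
time_s: 14.6
position: [0.4859, -0.2502, 0.2251]
tcp_rot: [[0.903, 0.0, -0.429], [0.429, -0.002, 0.903], [-0.0, -1.0, -0.002]]
force: [0.7, 1.1, 0.9]
opening: 0.691
```

```bash
cat > meas.py <<'E'
from h import *
import sys
c=snap('top',sys.argv[1]); W=world(c);z=W[...,2]
kz=float(sys.argv[2])
def circ(x,y,r,lo,hi):
    m=(np.hypot(W[...,0]-x,W[...,1]-y)<r)&(z>lo)&(z<hi)
    (a,b),R=cv2.minEnclosingCircle(W[m][:,:2].astype(np.float32).reshape(-1,1,2)); return m.sum(),np.array([a,b]),R,W[m].mean(0)
k=circ(.583,.1335,.03,kz-.008,kz+.01);h=circ(.607,.0845,.02,.135,.16)
pv=circ(.6755,-.0555,.02,.09,.11)
for n,q in(('knob',k),('handle',h),('pivot',pv)): print(n,q[0],q[1].round(4),round(q[2],4),q[3].round(4))
P=np.array([.6755,-.0555])
ang=lambda v:np.arctan2(v[1],v[0])
for i in(1,3): 
    for p in(P,pv[i][:2]): print('theta',ang(h[i][:2]-p)-ang(k[i][:2]-p), np.linalg.norm(h[i][:2]-p),np.linalg.norm(k[i][:2]-p))
cv2.imwrite(f'pics/{sys.argv[1]}c.png',cv2.resize(cv2.cvtColor(c['frame'][140:330,160:380],cv2.COLOR_RGB2BGR),None,fx=3.5,fy=3.1,interpolation=cv2.INTER_CUBIC))
E
python3 meas.py top5 0.181
```

```text
knob 483 [0.5833 0.1335] 0.0171 [0.5831 0.1326 0.1802]
handle 174 [0.6071 0.0837] 0.0108 [0.6068 0.0834 0.1444]
pivot 238 [ 0.6747 -0.0547] 0.0176 [ 0.6742 -0.0549  0.0976]
theta 0.003402933116378737 0.15508169707086994 0.2103170066916085
theta 0.00272526568267617 0.153982272241113 0.20921883489320892
theta 0.0028885980087567376 0.15499386187472383 0.2095892817919687
theta 0.0014428249058751064 0.1538819309182923 0.20847922156703552
```

View pics/top5c.png

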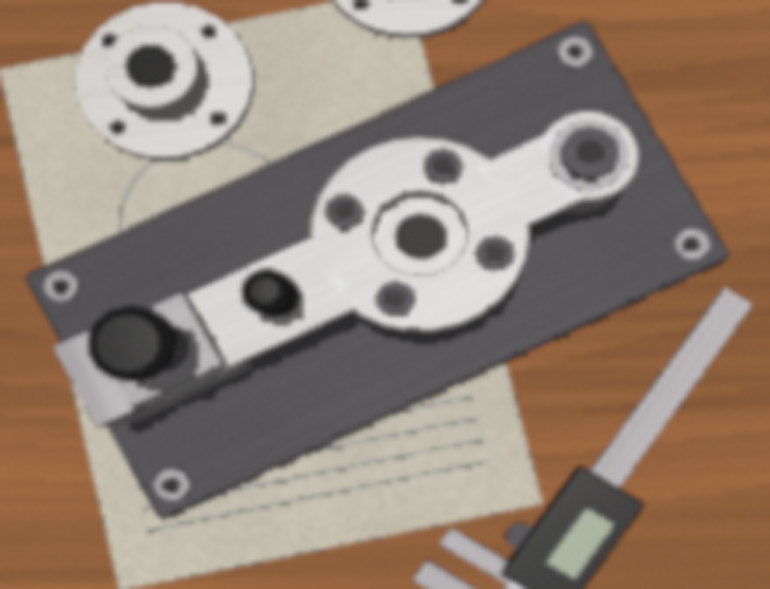

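The plate is in line (θ ≈ 0.003 rad, hole about 0.6 mm off). The picture shows the tongue flush with the ear at crop (205,330), and the hub is centred under the ring. Now I press the knob down with closed fingers.

>>> play_rows([
  [[0.014,0.055,0],[0,0,0]],
  [[0.028,0.11,0],[0,0,0]],
  [[0.042,0.165,0],[0,0,0]],
  [[0.056,0.22,0],[0,0,0]],
  [[0.07,0.275,0],[0,0,0]],
  [[0.084,0.33,0],[0,0,0]],
  [[0.097,0.384,0],[0,0,0]],
  [[0.097,0.384,-0.02],[0,0,0]],
  [[0.097,0.384,-0.04],[0,0,0]],
  [[0.097,0.384,-0.04],[0,0,0]],
], gripper=0.0)

```text
time_s: 15.9
position: [0.5816, 0.1403, 0.1833]
tcp_rot: [[0.899, -0.005, -0.437], [0.437, 0.0, 0.899], [-0.004, -1.0, 0.002]]
force: [-0.8, -0.1, 0.4]
opening: 0.005
```

>>> play_rows([
  [[0,0,0],[0,0,0]],
  [[0,0,0],[0,0,0]],
  [[0,0,0],[0,0,0]],
])

```text
time_s: 16.27
position: [0.5844, 0.1382, 0.1858]
tcp_rot: [[0.901, 0.001, -0.435], [0.435, 0.0, 0.901], [0.001, -1.0, -0.001]]
force: [-0.4, 0.3, 0.4]
opening: 0.0
```

>>> play_rows([
  [[-0.001,-0.004,-0.005],[0,0,0]],
  [[-0.001,-0.004,-0.012],[0,0,0]],
  [[-0.001,-0.004,-0.019],[0,0,0]],
  [[-0.001,-0.004,-0.026],[0,0,0]],
  [[-0.001,-0.004,-0.032],[0,0,0]],
  [[-0.001,-0.004,-0.038],[0,0,0]],
  [[-0.001,-0.004,-0.044],[0,0,0]],
  [[-0.001,-0.004,-0.05],[0,0,0]],
  [[-0.001,-0.004,-0.055],[0,0,0]],
  [[-0.001,-0.004,-0.058],[0,0,0]],
])

```text
time_s: 17.52
position: [0.5828, 0.1341, 0.1266]
tcp_rot: [[0.9, -0.0, -0.435], [0.435, -0.0, 0.9], [-0.001, -1.0, -0.0]]
force: [-1.3, -2.6, 3.6]
opening: 0.004
```

>>> play_rows([
  [[0,0,-0.002],[0,0,0]],
  [[0,0,-0.003],[0,0,0]],
  [[0,0,-0.003],[0,0,0]],
])

```text
time_s: 17.9
position: [0.5829, 0.1341, 0.1258]
tcp_rot: [[0.9, 0.001, -0.435], [0.435, -0.001, 0.9], [0.0, -1.0, -0.001]]
force: [-3.7, -2.5, 12.6]
opening: 0.009
```

>>> play_rows([
  [[0,0,-0.002],[0,0,0]],
  [[0,0,-0.002],[0,0,0]],
  [[0,0,-0.002],[0,0,0]],
])

```text
time_s: 18.27
position: [0.583, 0.1341, 0.1257]
tcp_rot: [[0.9, 0.001, -0.435], [0.435, -0.001, 0.9], [0.001, -1.0, -0.001]]
force: [-7.3, -4.7, 23.3]
opening: 0.011
```

>>> play_rows([
  [[0,0,0.03],[0,0,0]],
  [[0,0,0.07],[0,0,0]],
  [[0,0,0.1],[0,0,0]],
  [[-0.014,-0.055,0.1],[0,0,0]],
  [[-0.028,-0.11,0.1],[0,0,0]],
  [[-0.042,-0.165,0.1],[0,0,0]],
  [[-0.056,-0.22,0.1],[0,0,0]],
  [[-0.07,-0.275,0.1],[0,0,0]],
  [[-0.097,-0.34,0.1],[0,0,0]],
  [[-0.097,-0.34,0.1],[0,0,0]],
])

```text
time_s: 19.52
position: [0.4856, -0.2089, 0.2217]
tcp_rot: [[0.903, 0.001, -0.43], [0.43, -0.0, 0.903], [0.001, -1.0, -0.001]]
force: [0.6, 0.0, -1.4]
opening: 0.004
```

```bash
python3 meas.py top6 0.139; python3 - <<'E'
from h import *
s=read_state();print(s['time_s'],s['position'],s['force'])
W=world(dict(np.load('top6.npz')));W0=world(dict(np.load('top0.npz')))
for w in(W0,W):
    m=(np.hypot(w[...,0]-.583,w[...,1]-.1335)<.013)&(w[...,2]>.12); print('knob top',np.median(w[m][:,2]))
c=snap('side','side6')
cv2.imwrite('pics/s6.png',cv2.resize(cv2.cvtColor(c['frame'][100:320,120:400],cv2.COLOR_RGB2BGR),None,fx=2.5,fy=2.5))
E
```

```text
knob 419 [0.5833 0.1335] 0.0168 [0.5831 0.1328 0.1382]
handle 175 [0.607  0.0839] 0.0106 [0.6067 0.0834 0.1441]
pivot 250 [ 0.6735 -0.0554] 0.0177 [ 0.6742 -0.0548  0.0972]
theta 0.002430737020874929 0.15531649705031295 0.21032402796044503
theta -0.0006037890576959803 0.15432849194247525 0.2093376701775959
theta 0.0034474643399438065 0.1549713732798293 0.2097706105323804
theta 0.0019577572032147827 0.15375856505831867 0.20856020605489992
19.575 [ 0.48564292 -0.20791301  0.22160847] [-0.18508521 -0.18801942  0.39685427]
knob top 0.14029922054328708
knob top 0.13941758069148485
```

View pics/s6.png

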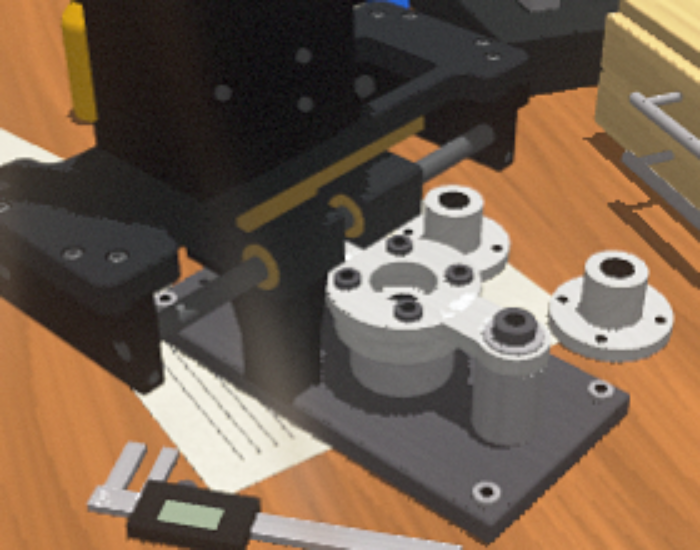

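The pin is home: the knob top is at 0.139, and it stopped firmly at 23 N with no further travel. The plate is closed, the hub is in its nest, and the finished hubs and the caliper are unmoved. The gripper hangs free in front of the camera at z 0.26. Handing in.

```bash
python3 -c "
from rig import *
print(hand_in())"
```

```text
the job is handed in; nothing more can be done
None
```

The plate is closed and locked, and I handed the job in at about 19.6 s of the 67 s allowed. I pulled the pin up about 41 mm by its knob, gripped the handle to swing the plate shut by 0.476 rad, then pressed the pin home with closed fingertips.

**Last checks:**
- **Pin:** The knob top measures 0.139 m, its height when home. Under a 23 N push it did not travel any further.
- **Plate:** The four angle estimates range from -0.001 to 0.003 rad, inside the 0.012 limit. That puts the hole about 0.7 mm or less off the pin axis.
- **Hub:** It looks seated and centred under the ring. I judged this from the pictures and did not measure its displacement.
- **Finished hubs and caliper:** They look untouched in the pictures. I did not measure their displacement either.
- **Robot:** It was clear of everything, with the wrist force near zero.

**What failed or disagreed:**
- **First grasp:** It missed. The reported tool height was about 38 mm lower than the cameras showed, so the jaws closed above the knob and nothing was moved. I measured the fingertips twice, found the offset constant, and used camera heights after that.
- **Positions in x and y:** These agreed with the cameras to a few millimetres.

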